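# Seat the segments of a sectioned jaw model and lock it

## Robot

A 6-joint arm with a two-finger parallel gripper is mounted at the origin on a cart in front of the work surface, level with it; the furniture and walls round the work are solid. World frame = base frame: x ahead of the robot, y to its left, z up, the work surface at z = 0. Lengths are in mm, angles in rad, forces in N, time in s.
With the tool pointing down it reaches from about 300 to 775 mm from the base axis. Payload 14.6 kg.
Tool frame: the origin (TCP) lies at the very end of the fingers, on their centre line; the grasp point (between the pads) lies 19 mm behind it; z points along the fingers, y is the line along which they close (so a half turn about z gives the same grasp; the last joint's range is limited). The gripper opens to 94 mm and grips with 3 to 60 N. Pads are 16 mm wide; open, the fingers measure 119 mm over their backs; the gripper's body (75 mm by 177 mm) begins 78 mm behind the grasp point.
Start: joints at [-1.207, 0.3, 1.521, -0, 1.321, -0.067], TCP at [229.671, -499.74, 167.046] pointing down, gripper open.
Joint ranges: [-3.03, 3.03], [-0.79, 2.21], [0.23, 2.52], [-1.04, 4.18], [0, 3.07], [-2.55, 2.55]. Speed limits (rad/s): [2.22, 2.22, 2.57, 3.14, 3.14, 3.14].

## Interface

Orientations are given as [roll, pitch, yaw] about the fixed x, y, z axes, in that order (R = Rz(yaw) Ry(pitch) Rx(roll)).
In Python, from cell import manip gives the robot as it stands.
- The arm moves only by the tool servo_tool, never from a script. Its argument "motion" is a list that holds one entry, the list of rows, each a list of 7 numbers: the shift along the world's x, y, z as a fraction of full scale, then the turn, a rotation vector about the world's x, y, z as a fraction of full scale, then the closure, from 0 (fully open) to 1 (shut). In form: [[[x, y, z, rx, ry, rz, gripper], ...]]. A call has 1 to 10 rows; each row is the pose to reach, as a shift and turn from the pose commanded when the call began, turning the shorter way round; what a row does not reach only later rows make up. Full scale, the value 1, is 0.5 m for a shift and pi rad for a turn. A row lasts 1/10 s, in which the tool goes at most 50 mm and 8.59 degrees, less where a joint would pass 70% of its speed; a pose out of reach is approached as far as the arm can. A call with a number of a shift or a turn outside -1 to 1 is refused whole. A call with a gripper value outside its range is refused whole. The fingers move at their own pace and stop on an object; "newtons" is the grip in N (left out, the last holds). Time passes only in rows, so rows that repeat a pose let the fingers close. It gives the time, the measured TCP pose, the force, the opening and the grip force at its end, in the units of the state.
- manip.read_state(): the state, without advancing time (a new reading comes with each control period).
- manip.camera(name): name is "scene" or "top"; returns a dict with "frame" (480x640x3 uint8, red, green, blue), "range_z" (480x640 float32, mm along the optical axis (not along the pixel's ray), 0 where there is no reading), "vfov" (degrees; the focal length in pixels is half the picture's height over the tangent of half this angle, whatever the lens; pixels are square), "cx", "cy" (the principal point, pixels), "k1" (the pictures are not rectified: a ray, as slopes to the right and down, at radius r is drawn at 1 + k1 r^2 times it, then the intrinsics apply), "cam_to_world" (4x4, takes a point from camera to world coordinates). Camera axes: x right, y down, z forward; pixel columns grow to the right and rows downward; lengths in mm; the calibration is good to about 2 mm. A picture is of the moment at which its call begins.
- manip.sign_off(): hands the job in; it is judged then, once.
The state is a dict: "clock": time; "joints": joint angles; "qd": joint speeds; "effort": joint torques, N m; "eef_pos": TCP position; "eef_rot": TCP orientation; "wrist_force": force on the tool from outside, world axes, zero at the start; "moment": the same for the moment, N m; "finger_gap": finger opening in mm; "finger_force": force on a finger pad.
Only numpy, scipy, OpenCV 4.12 (cv2) and the standard library are available. Lean on these libraries where they do the work, as an engineer would, in place of code of your own. Each camera call takes 0.05 s, during which the arm holds its last target. There are 200 camera calls.

## Task

Close up the sectioned jaw model in its white tray: with the fingertips press the left back segment gently straight down until it is fully home in the tray, then the right back segment, and then the front segment, whose sawn ends wedge over the other two. Then push the tab of the blue lock slide away from you, towards the model, until it stops, so that its lip locks the seated front segment. Only press and push lightly, as the plaster chips; do not pinch or lift anything, leave the things standing around it alone, and finish clear of everything.

Things in the scene. Friction and masses are not known exactly. Their poses are not given: they have to be found in the camera images.
- model_tray: White tray on a steel plate (104 x 96 mm), fixed, holding a plaster jaw sawn into three segments; turned up to 0.35 rad. Origin on the bench under the middle of the jaw; x from the front teeth to the open back of the horseshoe (away from the robot), y to the left, z up. Plate: x -66 to 38, y -48 to 48 mm. Tray floor 14 mm high; apron under the lock slide (x -66 to -41 mm) 22.5, its rails 30 mm.
- left_spot (a point): The spot to press on the left back segment (the one at +y of the tray): middle of its chewing surface, which is about 10 mm wide and 38 mm long, nearly parallel to the tray's x. Fully home it lies at (12, 23, 39.8) mm in the tray frame; it rises with the segment.
- right_spot (a point): The same spot on the right back segment; fully home at (12, -23, 39.8) mm in the tray frame.
- front_spot (a point): The spot to press on the front segment: middle of the row of six front teeth, whose edges are about 5 mm thick and run in an arc of 46 mm across the tray. Fully home at (-25, 0, 39.8) mm in the tray frame.
- left_segment (a joint): Height (m) by which the left back segment stands proud: 0 is fully home on the tray floor, where it stops hard; starts at 0.0045 to 0.0075. It slides straight up and down on two brass pins and stays where it is left; pressing it down slowly takes about 3 N. Brittle: over 40 N chips it, which a press at more than about 25 mm/s can reach at the hard stop.
- right_segment (a joint): The same for the right back segment.
- front_segment (a joint): The same for the front segment.
- lock_tab (a point): Middle of the front face (towards the robot) of the blue push tab, an upright plate 30 mm wide (y), 6 mm thick (x), its top 38.5 mm above the bench, on the blue lock slide; this point is 31.5 mm above the bench. Fully home it lies at (-54, 0, 31.5) mm in the tray frame; it moves along the tray's x.
- lock_slide (a joint): Distance (m) by which the blue lock slide is still open: 0 is fully home, its lip over the ledge of the front segment, stopping hard; starts at 0.009 to 0.013, shuts along the tray's +x with about 2.5 N when pushed slowly, stays where it is left. The lip (23.5 to 27 mm above the bench) hits the front segment if that stands over 1.5 mm proud.
- dropper_bottle: Bystander: small brown dropper bottle with a white cap, 26 mm across and 73 mm high, upright beside the tray. Origin under its middle.
- opposing_cast: Bystander: loose yellow plaster jaw, 56 x 60 x 28 mm, beside the tray. Origin under its middle.
- crown: Bystander: ivory ceramic peg standing upright, 11 mm across and 28 mm high, beside the tray. Origin under its middle.
- clear_box: Bystander: small clear plastic box, 38 x 37 x 22 mm, beside the tray. Origin under its middle.

How it is judged (in metres and radians):
On the way, in this order (a step that is already met when the one before it is completed fails the run):
1. the left back segment is pressed home (value of joint left_segment below 0.001 m), for 0.1 s.
2. then the right back segment is pressed home (value of joint right_segment below 0.001 m), for 0.1 s.
3. then the front segment is pressed home (value of joint front_segment below 0.001 m), for 0.1 s.
4. then the lock slide is pushed home (value of joint lock_slide below 0.0015 m), for 0.1 s.
At the end, for the whole second after the job is handed in: all three segments are within 1 mm of fully home and the lock slide within 1.5 mm of fully home (value of joint each of left_segment, right_segment, front_segment below 0.001 m and value of joint lock_slide below 0.0015 m); the robot touches nothing.
It fails at once if a segment is lifted (more than 9 mm proud) (value of joint any of left_segment, right_segment, front_segment above 0.009 m).
It fails at once if a segment is pressed with more than 40 N (contact force between any of left_segment, right_segment, front_segment and anything else above 40 N).
It fails at once if the lock slide is pushed with more than 40 N (contact force between lock_slide and anything else above 40 N).
It fails at once if a thing beside the tray is moved more than 10 mm or lifted (distance of any of dropper_bottle, opposing_cast, crown, clear_box from where it was at the start of the episode above 0.01 m).
It also fails if it takes over 48 s, if anything falls off the work surface, if the arm or the gripper's body presses on something with over 40 N, if the wrist force passes 120 N, or if a joint passes its speed limit or range.

## Working session

There is one attempt and no reset: what is moved stays moved. The work goes in short steps, Python scripts to look and compute and a tool call to move; the robot and the scene stay as the last step left them, time stands still between calls to the robot, and variables do not carry over. Pictures are saved under pics/ and viewed, at most 10 in all, crops included, and the job is handed in when it is done.

Besides the shell and the picture viewer there is one more tool, called after "Emit:" by a JSON object that holds its "api" and its "payload", one argument or row to a line. servo_tool: Moves the arm, as the interface text tells. Its arguments: {"type":"object","properties":{"motion":{"type":"array"},"newtons":{"type":"number"}},"required":["motion"]}

```bash
mkdir -p pics; cat > h.py <<'E'
import numpy as np, cv2
from cell import manip
def K(c):
    f=240/np.tan(np.radians(c['vfov']/2)); return f
def rays(c,px):
    px=np.asarray(px,float).reshape(-1,2); f=K(c)
    M=np.array([[f,0,c['cx']],[0,f,c['cy']],[0,0,1]])
    # r_d = r(1+k1 r^2): OpenCV model
    s=cv2.undistortPointsIter(px.reshape(-1,1,2),M,np.array([c['k1'],0,0,0.]),None,None,(3,50,1e-9)).reshape(-1,2)
    return np.c_[s,np.ones(len(s))]
def onplane(c,px,z):
    T=np.array(c['cam_to_world']); d=rays(c,px)@T[:3,:3].T; o=T[:3,3]
    return o+d*((z-o[2])/d[:,2])[:,None]
def cloud(c):
    v,u=np.mgrid[0:480,0:640]; r=rays(c,np.c_[u.ravel(),v.ravel()])
    T=np.array(c['cam_to_world']); P=r*c['range_z'].reshape(-1,1)
    W=P@T[:3,:3].T+T[:3,3]; W[c['range_z'].ravel()==0]=np.nan
    return W.reshape(480,640,3)
E
python3 - <<'E'
from h import *
import pickle
for n in('scene','top'):
    c=manip.camera(n); pickle.dump(c,open(n+'0.pkl','wb'))
    cv2.imwrite(f'pics/{n}0.png',c['frame'][:,:,::-1])
    print(n,c['vfov'],c['cx'],c['cy'],c['k1'],np.round(c['cam_to_world'],3).tolist(),(c['range_z']>0).mean())
print(manip.read_state())
E
```

```text
scene 50.875320826717115 317.7326705996881 249.66727137326788 -0.0621551316437682 [[-0.674, -0.354, 0.649, -66.847], [-0.739, 0.307, -0.6, 596.941], [0.013, -0.884, -0.468, 458.182], [0.0, 0.0, 0.0, 1.0]] 0.7910872395833334
top 42.97881254321128 314.4391139159367 239.1003308370349 -0.19176468276134737 [[-0.001, -0.994, 0.113, 395.256], [-1.0, 0.003, 0.025, 91.664], [-0.025, -0.113, -0.993, 961.191], [0.0, 0.0, 0.0, 1.0]] 0.9903873697916666
{'clock': 0.1, 'joints': array([-1.20658457e+00,  3.00387861e-01,  1.52156213e+00, -1.50395085e-05,
        1.32067221e+00, -6.65642123e-02]), 'qd': array([ 0.00088379, -0.0002218 , -0.00244359, -0.00180004,  0.00049962,
       -0.0009514 ]), 'effort': array([ 3.01211767e-03, -5.32637501e+01, -3.53283441e+01,  7.09558139e-02,
        2.34638719e-02, -4.98896327e-05]), 'eef_pos': array([ 229.57578726, -499.4800685 ,  166.54001835]), 'eef_rot': array([-3.14056442e+00, -5.39448688e-05,  4.30779674e-01]), 'wrist_force': array([-1.15249641,  0.72833669,  0.74063087]), 'moment': array([-0.06247319, -0.03318263, -0.0008171 ]), 'finger_force': 0.0, 'finger_gap': 94.1804204945735}
```

View pics/top0.png

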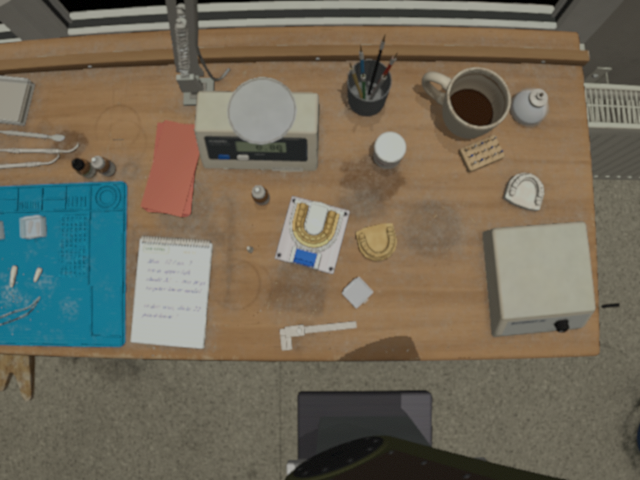

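View pics/scene0.png

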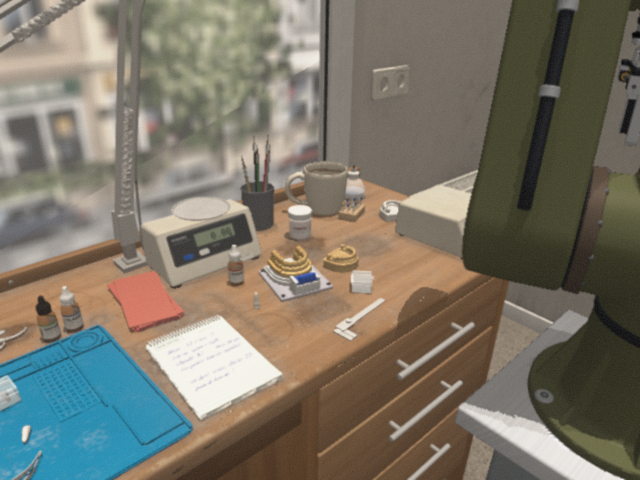

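The top view shows the tray at about (312,235) and the blue tab at (306,257). Around them are the bottle (259,192), crown (249,248), cast (377,241) and box (357,292). The scene view shows the same group around (295,272), with the left side at the front.

```bash
python3 - <<'E'
from h import *
import pickle
c=pickle.load(open('top0.pkl','rb')); W=cloud(c); im=c['frame']
crop=im[185:310,235:405,::-1]; cv2.imwrite('pics/crop.png',cv2.resize(crop,None,fx=4.5,fy=4.5,interpolation=cv2.INTER_CUBIC))
hsv=cv2.cvtColor(im,cv2.COLOR_RGB2HSV); roi=np.zeros((480,640),np.uint8); roi[185:285,262:355]=1
# bench colour is orange saturated; plate: low sat; height field
Z=W[...,2]; print('bench z',np.nanmedian(Z[262:285,225:260]))
blue=((hsv[...,0]>100)&(hsv[...,0]<130)&(hsv[...,1]>120)&(roi>0)).astype(np.uint8)
v,u=np.nonzero(blue); print('blue n',len(u),u.mean(),v.mean(),'z pct',np.nanpercentile(Z[v,u],[5,25,50,75,95]))
print('rect blue',cv2.minAreaRect(np.c_[u,v].astype(np.float32)))
white=((hsv[...,1]<70)&(roi>0)&(hsv[...,2]>90)).astype(np.uint8)
white=cv2.morphologyEx(white,cv2.MORPH_OPEN,np.ones((2,2)))
n,l,s,ce=cv2.connectedComponentsWithStats(white); i=1+s[1:,4].argmax(); print(s[i])
vv,uu=np.nonzero(l==i); zz=Z[vv,uu]; print('white z',np.nanpercentile(zz,[5,25,50,75,95]))
for zp in(4,6):
  P=onplane(c,np.c_[uu,vv],zp)[:,:2].astype(np.float32)
  r=cv2.minAreaRect(P); print(zp,r,cv2.boxPoints(r).round(1).tolist())
m=(roi>0)&(hsv[...,1]>90)&(Z>35); v,u=np.nonzero(m); print('teeth n',len(u),np.nanpercentile(Z[m],[5,50,95]),W[m][:,:2].mean(0))
for name,px in dict(bottle=(259,192),cast=(377,241),box=(357,292),crown=(249,248)).items():
  print(name,W[px[1]-1:px[1]+2,px[0]-1:px[0]+2].reshape(-1,3).mean(0).round(1))
E
```

```text
bench z 0.047863917090694486
blue n 261 304.5057471264368 257.62452107279694 z pct [24.21970508 26.46059014 27.89282844 34.91831841 39.75780759]
rect blue ((304.515380859375, 257.7769470214844), (19.996919631958008, 13.15587043762207), 15.255120277404785)
[ 275  197   77   78 2801]
white z [ 0.82782753  5.46063511  9.20388208 19.05039762 29.60995251]
4 ((510.1505126953125, 118.02018737792969), (98.41769409179688, 107.89974975585938), 74.94352722167969) [[445.29998779296875, 84.5], [549.5, 56.5], [575.0, 151.5], [470.79998779296875, 179.60000610351562]]
6 ((509.9105529785156, 117.965087890625), (98.21212005615234, 107.67424774169922), 74.9435806274414) [[445.20001220703125, 84.5], [549.0999755859375, 56.599998474121094], [574.7000122070312, 151.39999389648438], [470.70001220703125, 179.39999389648438]]
teeth n 631 [35.67355067 42.92182056 47.08935149] [517.97099056 123.17156193]
bottle [568.1 197.1  66.9]
cast [499.1  17.9  17.2]
box [419.8  49.9  23. ]
crown [487.9 216.6  25.4]
```

View pics/crop.png

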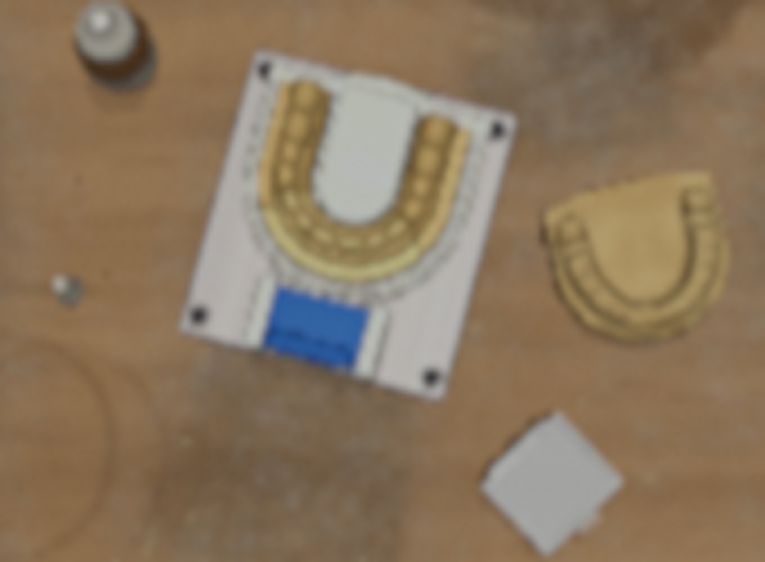

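```bash
python3 - <<'E'
from h import *
import pickle
c=pickle.load(open('top0.pkl','rb')); W=cloud(c); im=c['frame']; Z=W[...,2]
g=cv2.cvtColor(im,cv2.COLOR_RGB2GRAY).astype(float)
pts=[]
for cu,cv_ in((265,70),(497,130),(431,377),(200,316)):
  u0,v0=cu/4.5+234.6,cv_/4.5+184.6; a,b=int(round(u0)),int(round(v0))
  w=g[b-2:b+3,a-2:a+3]; w=np.clip(np.median(g[b-4:b+5,a-4:a+5])-w,0,None); vv,uu=np.mgrid[b-2:b+3,a-2:a+3]
  pts.append(((w*uu).sum()/w.sum(),(w*vv).sum()/w.sum()))
P=onplane(c,pts,6)[:,:2]; print(np.round(pts,1).tolist(),P.round(1).tolist())
d=(P[0]-P[3]+P[1]-P[2]); yaw=np.arctan2(d[1],d[0]); l=(P[0]-P[1]+P[3]-P[2]); print('yaw',yaw,np.arctan2(-l[0],l[1]),'len',np.linalg.norm(d)/2,np.linalg.norm(l)/2,'centre',P.mean(0))
R=lambda a:np.array([[np.cos(a),-np.sin(a)],[np.sin(a),np.cos(a)]])
yaw=(yaw+np.arctan2(-l[0],l[1]))/2; O=P.mean(0)+R(yaw)@[14,0]; print('O',O,yaw)
hsv=cv2.cvtColor(im,cv2.COLOR_RGB2HSV)
for n in('top','scene'):
  c2=pickle.load(open(n+'0.pkl','rb')); W2=cloud(c2); h2=cv2.cvtColor(c2['frame'],cv2.COLOR_RGB2HSV)
  L=(W2[...,:2]-O)@R(yaw); z=W2[...,2]; x,y=L[...,0],L[...,1]
  for nm,m in dict(left=(abs(x-12)<15)&(abs(y-23)<4),right=(abs(x-12)<15)&(abs(y+23)<4),front=(abs(x+25)<2)&(abs(y)<8)).items():
    print(n,nm,m.sum(),np.nanpercentile(z[m],[10,50,90]).round(1))
  b=(h2[...,0]>100)&(h2[...,0]<130)&(h2[...,1]>120)&(abs(x+55)<25)&(abs(y)<25)
  t=b&(z>34); print(n,'tab top',t.sum(),np.nanpercentile(x[t],[5,50,95]).round(1),np.nanmean(y[t]), 'blue x',np.nanpercentile(x[b],[2,98]).round(1),'y',np.nanpercentile(y[b],[2,98]).round(1))
  g2=(h2[...,0]<30)&(h2[...,1]>90)&(abs(x)<60)&(abs(y)<45)&(z>28); print('jaw x',np.nanpercentile(x[g2],[2,98]).round(1),'y',np.nanpercentile(y[g2],[2,98]).round(1))
print('device h',np.nanpercentile(Z[235:330,495:590],95),'paths max',np.nanmax(Z[60:175,195:320]), 'cup',np.nanmax(Z[70:140,440:510]))
for s in((12,23),(12,-23),(-25,0),(-54,0)): print(s,(O+R(yaw)@s).round(1))
E
```

```text
[[293.1, 200.0], [345.2, 213.6], [330.4, 268.4], [278.6, 254.7]] [[566.4, 149.6], [544.2, 66.9], [457.3, 90.6], [479.2, 172.2]]
yaw -0.2598015851540367 -0.2621663604113884 len 90.117180696162 85.03536584509803 centre [511.77464459 119.82024868]
O [525.30055629 116.20781008] -0.26098397278271257
top left 94 [43.3 45.8 48.1]
top right 95 [41.2 44.1 45.7]
top front 29 [42.9 43.8 46.2]
top tab top 71 [-65.  -62.4 -60. ] -0.10570650057310345 blue x [-64.7 -44.8] y [-14.6  14.7]
jaw x [-29.4  22.5] y [-29.7  30.8]
scene left 79 [31.7 40.6 47.9]
scene right 71 [34.8 41.4 46.2]
scene front 15 [38.7 44.3 46.4]
scene tab top 69 [-68.1 -65.8 -62.2] -0.40962209599116106 blue x [-68.7 -50.7] y [-16.8  12.4]
jaw x [-34.3  22.1] y [-28.   30.5]
device h 78.70881793651222 paths max 140.12861018173783 cup 102.81244220746703
(12, 23) [542.8 135.3]
(12, -23) [531.   90.9]
(-25, 0) [501.1 122.7]
(-54, 0) [473.1 130.1]
```

Emit:
{"api": "servo_tool", "payload": {
  "motion": [
    [[0.1, 0.1, 0.1, 0, 0, 0, 1], [0.2, 0.3, 0.1, 0, 0, 0.1, 1], [0.25, 0.5, 0.1, 0, 0, 0.2, 1], [0.3, 0.8, 0.1, 0, 0, 0.28, 1], [0.35, 0.85, 0.1, 0, 0, 0.28, 1], [0.4, 0.9, 0.1, 0, 0, 0.28, 1], [0.4, 0.9, 0.1, 0, 0, 0.28, 1], [0.4, 0.9, 0.1, 0, 0, 0.28, 1], [0.4, 0.9, 0.1, 0, 0, 0.28, 1], [0.4, 0.9, 0.1, 0, 0, 0.28, 1]]
  ],
  "newtons": 40
}}

```text
clock: 1.1
eef_pos: [427.5, -53.5, 217.0]
eef_rot: [3.141, -0.0, 1.31]
wrist_force: [0.8, -1.7, 0.0]
finger_gap: 17.7
finger_force: 0.0
```

```bash
python3 - <<'E'
from h import *
import pickle
s=manip.read_state(); print(s['eef_pos'],s['joints'].round(2),s['wrist_force'])
W=cloud(pickle.load(open('top0.pkl','rb'))).reshape(-1,3)
m=(W[:,0]>575)&(W[:,0]<680)&(W[:,1]>40)&(W[:,1]<180)
for x in range(575,680,15):
  k=m&(abs(W[:,0]-x)<8); print(x,np.nanmax(W[k,2]).round(0),W[k][np.nanargmax(W[k,2])].round(0))
E
```

```text
[427.46050308 -53.51683287 216.97195874] [-0.21 -0.01  1.76 -0.    1.39  0.05] [ 0.80211304 -1.68889587  0.02380919]
575 6.0 [581.  75.   6.]
590 5.0 [586.  54.   5.]
605 16.0 [613. 140.  16.]
620 53.0 [628. 140.  53.]
635 104.0 [635. 179. 104.]
650 104.0 [651. 159. 104.]
665 104.0 [671. 143. 104.]
```

Emit:
{"api": "servo_tool", "payload": {
  "motion": [
    [[0.1, 0.16, 0, 0, 0, 0, 1], [0.2, 0.3, 0, 0, 0, 0, 1], [0.226, 0.37, -0.06, 0, 0, 0, 1], [0.226, 0.37, -0.14, 0, 0, 0, 1], [0.226, 0.37, -0.22, 0, 0, 0, 1], [0.226, 0.37, -0.28, 0, 0, 0, 1], [0.226, 0.37, -0.32, 0, 0, 0, 1], [0.226, 0.37, -0.32, 0, 0, 0, 1], [0.226, 0.37, -0.32, 0, 0, 0, 1], [0.226, 0.37, -0.32, 0, 0, 0, 1]]
  ]
}}

```text
clock: 2.1
eef_pos: [541.2, 129.4, 58.8]
eef_rot: [3.139, -0.001, 1.31]
wrist_force: [0.1, 0.7, 0.8]
finger_gap: 0.3
finger_force: 0.0
```

```bash
python3 - <<'E'
from h import *
a=manip.camera('top')['frame'][170:310,225:405,::-1]; b=manip.camera('scene')['frame'][200:340,190:400,::-1]
f=lambda i:cv2.resize(i,(390,int(i.shape[0]*390/i.shape[1])),interpolation=cv2.INTER_CUBIC)
a,b=f(a),f(b);h=max(len(a),len(b));p=lambda i:cv2.copyMakeBorder(i,0,h-len(i),0,0,0)
cv2.imwrite('pics/a1.png',np.hstack([p(a),p(b)])); s=manip.read_state(); print(s['eef_pos'],s['eef_rot'],s['finger_gap'],s['wrist_force'])
E
```

```text
[541.05842315 129.33268558  58.54405373] [ 3.13916095e+00 -1.13563003e-03  1.31008958e+00] 0.4598607061477992 [-0.58809603 -0.46590441 -0.60701426]
```

View pics/a1.png

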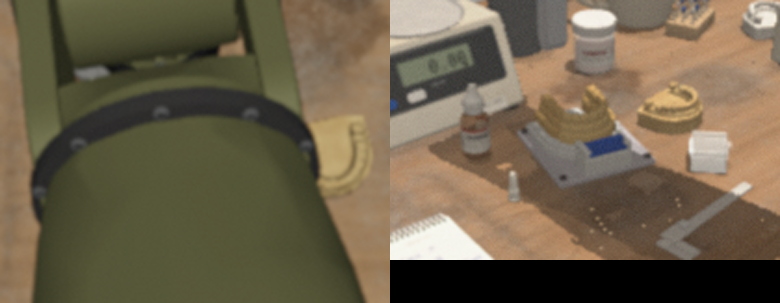

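```bash
python3 - <<'E'
from h import *
c=manip.camera('scene'); cv2.imwrite('pics/s2.png',c['frame'][:,:,::-1])
T=np.linalg.inv(c['cam_to_world'])
for P in([541,129.4,58.6],[541,129.4,150]):
  q=T[:3,:3]@P+T[:3,3]; print(q, K(c)*q[:2]/q[2]+[c['cx'],c['cy']])
s=manip.read_state(); print(s['eef_pos'],s['clock'],s['wrist_force'])
E
```

```text
[-69.48785082  -5.29066195 861.90608948] [277.05264678 246.56997808]
[-68.28648546 -86.05610632 819.13390557] [275.66851971 196.65711839]
[540.88426776 129.34523132  58.27473608] 2.25 [ 0.21168168  0.18928315 -0.5182901 ]
```

View pics/s2.png

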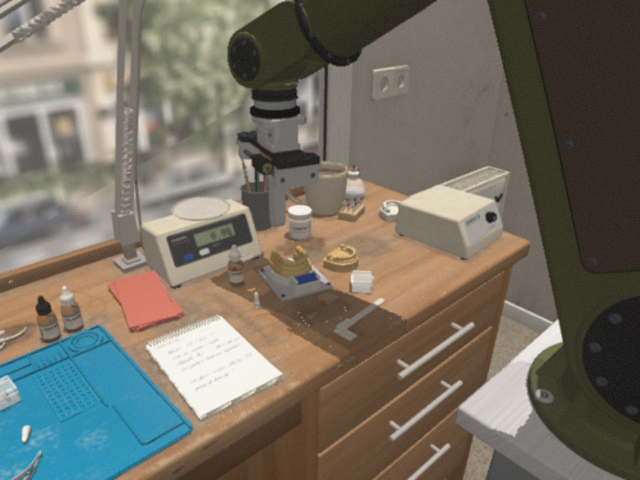

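```bash
python3 - <<'E'
from h import *
c=manip.camera('scene'); W=cloud(c)
for v in range(150,262,6): print(v,W[v,272].round(0),W[v,280].round(0), c['frame'][v,277])
t=manip.camera('top'); 
s=manip.read_state(); print(s['eef_pos'],s['joints'],s['wrist_force'],s['finger_gap'])
E
```

```text
150 [507. 160. 242.] [506. 146. 239.] [111 109 108]
156 [504. 163. 234.] [484. 164. 239.] [35 33 35]
162 [485. 177. 233.] [464. 180. 238.] [39 41 40]
168 [524. 148. 207.] [463. 181. 230.] [54 53 53]
174 [496. 170. 210.] [466. 179. 220.] [109 104 101]
180 [538. 138. 182.] [471. 175. 209.] [110 106 106]
186 [538. 139. 172.] [471. 175. 200.] [115 106 105]
192 [538. 139. 161.] [529. 130. 162.] [110 110 105]
198 [539. 138. 151.] [528. 131. 152.] [115 111 108]
204 [541. 138. 140.] [527. 132. 142.] [112 110 106]
210 [541. 138. 129.] [526. 133. 132.] [112 111 107]
216 [541. 138. 118.] [530. 130. 120.] [113 109 108]
222 [543. 137. 106.] [528. 132. 110.] [112 109 105]
228 [702.  18.   1.] [689.   7.   2.] [166 134 104]
234 [680.  34.   0.] [669.  22.   1.] [189 149 112]
240 [657.  53.   2.] [644.  42.   3.] [186 147 113]
246 [635.  70.   2.] [626.  57.   1.] [172 136 104]
252 [549. 135.  47.] [604.  74.   3.] [153 120  88]
258 [545. 138.  37.] [523. 138.  47.] [118  97  66]
[540.57361267 129.34203925  57.70843519] [1.68947264e-01 4.24987225e-01 1.62052083e+00 2.15673254e-05
 1.09478726e+00 4.29508692e-01] [-0.01089003 -0.70434568  0.34614406] 0.7339357883371201
```

Emit:
{"api": "servo_tool", "payload": {
  "motion": [
    [[0.004, 0.012, -0.004, 0, 0, 0, 1], [0.004, 0.012, -0.004, 0, 0, 0, 1], [0.004, 0.012, -0.004, 0, 0, 0, 1]]
  ]
}}

```text
clock: 2.65
eef_pos: [542.2, 135.6, 54.7]
eef_rot: [-3.141, 0.0, 1.311]
wrist_force: [0.4, 0.2, 0.1]
finger_gap: 0.5
finger_force: 0.0
```

```bash
cat >> h.py <<'E'
def tip():
    c=manip.camera('scene'); W=cloud(c); s=manip.read_state(); e=s['eef_pos']
    sat=cv2.cvtColor(c['frame'],cv2.COLOR_RGB2HSV)[...,1]
    m=(abs(W[...,0]-e[0])<25)&(abs(W[...,1]-e[1])<25)&(W[...,2]>50)&(W[...,2]<180)&(sat<40)
    v,u=np.nonzero(m); P=W[m]; lo=P[P[:,2]<np.percentile(P[:,2],30)]
    print('finger px rows',v.min(),v.max(),'cols',u.min(),u.max(),'z',np.percentile(P[:,2],[0,2,50,100]).round(1),'xy low',lo[:,:2].min(0).round(1),lo[:,:2].max(0).round(1))
    print(e,s['eef_rot'],s['wrist_force'],s['clock'])
E
python3 -c "
from h import *
tip()"
```

```text
finger px rows 180 229 cols 265 281 z [ 95.4  99.8 135.  179.9] xy low [526.  127.7] [555.2 147.6]
[542.2043565  135.51260768  54.79031636] [-3.14143140e+00  8.33578271e-05  1.31068156e+00] [-0.1326529  -0.27364949 -0.55045911] 2.7
```

Emit:
{"api": "servo_tool", "payload": {
  "motion": [
    [[0, 0, -0.002, 0, 0, 0, 1], [0, 0, -0.004, 0, 0, 0, 1], [0, 0, -0.006, 0, 0, 0, 1], [0, 0, -0.008, 0, 0, 0, 1], [0, 0, -0.01, 0, 0, 0, 1], [0, 0, -0.012, 0, 0, 0, 1], [0, 0, -0.014, 0, 0, 0, 1], [0, 0, -0.016, 0, 0, 0, 1]]
  ]
}}

```text
clock: 3.5
eef_pos: [542.2, 135.4, 46.8]
eef_rot: [-3.142, 0.0, 1.31]
wrist_force: [0.1, 0.6, -0.3]
finger_gap: 0.6
finger_force: 0.0
```

Emit:
{"api": "servo_tool", "payload": {
  "motion": [
    [[0, 0, -0.002, 0, 0, 0, 1], [0, 0, -0.004, 0, 0, 0, 1], [0, 0, -0.006, 0, 0, 0, 1]]
  ]
}}

```text
clock: 3.8
eef_pos: [542.2, 135.4, 43.8]
eef_rot: [3.142, -0.0, 1.31]
wrist_force: [1.2, 0.5, 0.7]
finger_gap: 0.5
finger_force: 0.0
```

```bash
python3 -c "
from h import *
tip()"
```

```text
finger px rows 184 234 cols 265 281 z [ 85.5  90.3 125.8 176.4] xy low [527.3 127.7] [556.3 147.4]
[542.15614871 135.38965704  43.62813956] [-3.14136328e+00  8.48043662e-05  1.31040521e+00] [-0.35083917 -1.14720505 -0.27137253] 3.85
```

Emit:
{"api": "servo_tool", "payload": {
  "motion": [
    [[0, 0, -0.004, 0, 0, 0, 1], [0, 0, -0.008, 0, 0, 0, 1], [0, 0, -0.012, 0, 0, 0, 1], [0, 0, -0.016, 0, 0, 0, 1], [0, 0, -0.02, 0, 0, 0, 1], [0, 0, -0.024, 0, 0, 0, 1]]
  ]
}}

```text
clock: 4.45
eef_pos: [542.2, 135.4, 31.7]
eef_rot: [-3.142, 0.0, 1.31]
wrist_force: [-0.5, -0.1, -0.2]
finger_gap: 0.2
finger_force: 0.0
```

```bash
python3 -c "
from h import *
c=manip.camera('scene'); cv2.imwrite('pics/s3.png',cv2.resize(c['frame'][150:320,200:400,::-1],None,fx=3.5,fy=3.5,interpolation=cv2.INTER_CUBIC))
tip()"
```

```text
finger px rows 191 241 cols 265 281 z [ 74.4  77.2 113.2 161. ] xy low [526.  127.8] [557.4 147.6]
[542.09806629 135.36356573  31.53840771] [-3.14116525e+00  2.09532535e-04  1.31040922e+00] [ 0.60165826  0.32329298 -0.25682074] 4.55
```

View pics/s3.png

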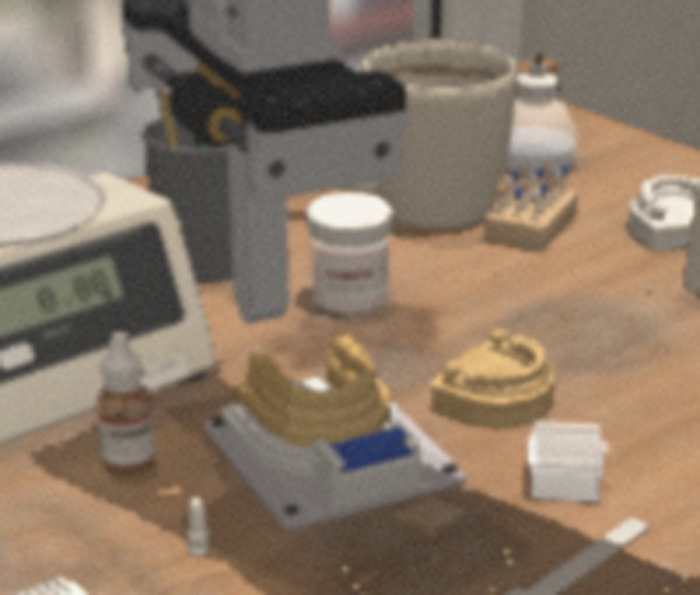

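The picture shows the closed fingertips (about (262,318) in the crop) still clear above the left segment ((262,365)). The reported z is therefore about 44 mm too low. I'll go down slowly by force.

Emit:
{"api": "servo_tool", "payload": {
  "motion": [
    [[0, 0, -0.004, 0, 0, 0, 1], [0, 0, -0.008, 0, 0, 0, 1], [0, 0, -0.012, 0, 0, 0, 1], [0, 0, -0.016, 0, 0, 0, 1], [0, 0, -0.02, 0, 0, 0, 1], [0, 0, -0.024, 0, 0, 0, 1], [0, 0, -0.028, 0, 0, 0, 1], [0, 0, -0.032, 0, 0, 0, 1], [0, 0, -0.036, 0, 0, 0, 1], [0, 0, -0.04, 0, 0, 0, 1]]
  ]
}}

```text
clock: 5.55
eef_pos: [542.3, 135.4, 11.7]
eef_rot: [3.142, -0.0, 1.31]
wrist_force: [-0.7, 0.2, -0.2]
finger_gap: 0.4
finger_force: 0.0
```

```bash
python3 -c "
from h import *
tip()"
```

```text
finger px rows 183 251 cols 251 281 z [ 54.1  58.   96.  173.5] xy low [527.3 128.5] [550.6 147.3]
[542.07981188 135.37434493  11.38802732] [-3.14120498e+00  1.99806844e-04  1.31047502e+00] [-0.57472181  0.04674968  0.32982964] 5.6
```

Emit:
{"api": "servo_tool", "payload": {
  "motion": [
    [[0, 0, -0.002, 0, 0, 0, 1], [0, 0, -0.004, 0, 0, 0, 1], [0, 0, -0.006, 0, 0, 0, 1], [0, 0, -0.008, 0, 0, 0, 1], [0, 0, -0.01, 0, 0, 0, 1], [0, 0, -0.012, 0, 0, 0, 1]]
  ]
}}

```text
clock: 6.2
eef_pos: [542.3, 135.4, 5.9]
eef_rot: [3.141, -0.0, 1.31]
wrist_force: [-1.0, -0.4, 2.0]
finger_gap: 0.4
finger_force: 1.1
```

Emit:
{"api": "servo_tool", "payload": {
  "motion": [
    [[0, 0, -0.002, 0, 0, 0, 1], [0, 0, -0.004, 0, 0, 0, 1], [0, 0, -0.006, 0, 0, 0, 1]]
  ]
}}

```text
clock: 6.5
eef_pos: [542.3, 135.4, 2.8]
eef_rot: [3.141, -0.0, 1.31]
wrist_force: [0.4, 0.1, 1.7]
finger_gap: 0.6
finger_force: 1.1
```

Emit:
{"api": "servo_tool", "payload": {
  "motion": [
    [[0, 0, -0.002, 0, 0, 0, 1], [0, 0, -0.004, 0, 0, 0, 1]]
  ]
}}

```text
clock: 6.7
eef_pos: [542.5, 135.5, 1.3]
eef_rot: [3.141, -0.0, 1.31]
wrist_force: [-4.0, 0.4, 14.6]
finger_gap: 0.4
finger_force: 7.2
```

Emit:
{"api": "servo_tool", "payload": {
  "motion": [
    [[0, 0, -0.0006, 0, 0, 0, 1], [0, 0, -0.0006, 0, 0, 0, 1]]
  ]
}}

```text
clock: 6.9
eef_pos: [542.5, 135.5, 1.4]
eef_rot: [3.141, -0.0, 1.31]
wrist_force: [-3.2, 0.4, 10.9]
finger_gap: -0.1
finger_force: 5.6
```

Emit:
{"api": "servo_tool", "payload": {
  "motion": [
    [[0, 0, 0.01, 0, 0, 0, 1], [0, 0, 0.03, 0, 0, 0, 1], [0, 0, 0.04, 0, 0, 0, 1], [0, 0, 0.04, 0, 0, 0, 1]]
  ]
}}

```text
clock: 7.3
eef_pos: [542.7, 135.5, 21.5]
eef_rot: [3.14, -0.001, 1.31]
wrist_force: [0.1, -0.3, 0.6]
finger_gap: 0.6
finger_force: 0.0
```

```bash
cat >> h.py <<'E'
def segs():
    O=np.array([525.3,116.2]);a=-.261;R=np.array([[np.cos(a),-np.sin(a)],[np.sin(a),np.cos(a)]])
    c=manip.camera('scene'); W=cloud(c); h=cv2.cvtColor(c['frame'],cv2.COLOR_RGB2HSV); L=(W[...,:2]-O)@R; x,y,z=L[...,0],L[...,1],W[...,2]
    g=(h[...,1]>80)&(h[...,0]<35)&(z<55)&(z>30)
    for n,m in dict(left=(abs(x-12)<17)&(y>12),right=(abs(x-12)<17)&(y<-12),front=(x<-15)&(x>-35)&(abs(y)<18)).items():
        q=z[m&g&(abs(y)<35)]; print(n,len(q),np.percentile(q,[50,80,90,97]).round(1))
E
python3 -c "
from h import *
segs(); print(manip.read_state()['eef_pos'])"
```

```text
left 76 [38.5 40.3 40.8 41.3]
right 104 [40.7 45.3 45.8 46.3]
front 211 [37.6 43.4 45.2 46.3]
[542.44965164 135.42030771  20.96363008]
```

Emit:
{"api": "servo_tool", "payload": {
  "motion": [
    [[-0.012, -0.045, 0, 0, 0, 0, 1], [-0.023, -0.089, 0, 0, 0, 0, 1], [-0.023, -0.089, -0.008, 0, 0, 0, 1], [-0.023, -0.089, -0.016, 0, 0, 0, 1], [-0.023, -0.089, -0.02, 0, 0, 0, 1], [-0.023, -0.089, -0.022, 0, 0, 0, 1], [-0.023, -0.089, -0.024, 0, 0, 0, 1], [-0.023, -0.089, -0.026, 0, 0, 0, 1]]
  ]
}}

```text
clock: 8.15
eef_pos: [530.8, 91.2, 7.5]
eef_rot: [3.142, -0.0, 1.311]
wrist_force: [0.1, 1.0, 0.0]
finger_gap: 0.7
finger_force: 0.0
```

Emit:
{"api": "servo_tool", "payload": {
  "motion": [
    [[0, 0, -0.002, 0, 0, 0, 1], [0, 0, -0.004, 0, 0, 0, 1], [0, 0, -0.006, 0, 0, 0, 1]]
  ]
}}

```text
clock: 8.45
eef_pos: [530.8, 91.1, 4.7]
eef_rot: [3.141, -0.0, 1.31]
wrist_force: [-0.4, 1.8, 1.8]
finger_gap: 0.5
finger_force: 1.1
```

Emit:
{"api": "servo_tool", "payload": {
  "motion": [
    [[0, 0, -0.002, 0, 0, 0, 1], [0, 0, -0.004, 0, 0, 0, 1], [0, 0, -0.006, 0, 0, 0, 1]]
  ]
}}

```text
clock: 8.75
eef_pos: [530.8, 90.9, 1.5]
eef_rot: [3.141, -0.0, 1.31]
wrist_force: [0.6, 1.3, 4.5]
finger_gap: 0.2
finger_force: 2.8
```

Emit:
{"api": "servo_tool", "payload": {
  "motion": [
    [[0, 0, -0.001, 0, 0, 0, 1], [0, 0, -0.001, 0, 0, 0, 1]]
  ]
}}

```text
clock: 8.95
eef_pos: [530.9, 90.9, 1.5]
eef_rot: [3.141, -0.0, 1.31]
wrist_force: [-2.2, 1.1, 7.1]
finger_gap: 0.5
finger_force: 3.6
```

Emit:
{"api": "servo_tool", "payload": {
  "motion": [
    [[0, 0, -0.001, 0, 0, 0, 1], [0, 0, -0.001, 0, 0, 0, 1]]
  ]
}}

```text
clock: 9.15
eef_pos: [531.1, 90.9, 1.4]
eef_rot: [3.141, -0.0, 1.31]
wrist_force: [-3.9, 0.2, 12.3]
finger_gap: 0.5
finger_force: 5.8
```

Emit:
{"api": "servo_tool", "payload": {
  "motion": [
    [[0, 0, 0.01, 0, 0, 0, 1], [0, 0, 0.03, 0, 0, 0, 1], [-0.03, 0.03, 0.04, 0, 0, 0, 1], [-0.06, 0.0635, 0.04, 0, 0, 0, 1], [-0.06, 0.0635, 0.03, 0, 0, 0, 1], [-0.06, 0.0635, 0.022, 0, 0, 0, 1], [-0.06, 0.0635, 0.018, 0, 0, 0, 1], [-0.06, 0.0635, 0.016, 0, 0, 0, 1], [-0.06, 0.0635, 0.014, 0, 0, 0, 1], [-0.06, 0.0635, 0.014, 0, 0, 0, 1]]
  ]
}}

```text
clock: 10.15
eef_pos: [500.8, 122.4, 7.4]
eef_rot: [-3.141, 0.0, 1.31]
wrist_force: [-0.5, -0.3, -1.0]
finger_gap: 0.4
finger_force: 0.0
```

```bash
python3 -c "
from h import *
segs(); s=manip.read_state(); print(s['eef_pos'],s['wrist_force'])"
```

```text
left 75 [38.6 40.2 40.6 41.3]Traceback (most recent call last):
  File "<string>", line 3, in <module>
    segs(); s=manip.read_state(); print(s['eef_pos'],s['wrist_force'])
    ~~~~^^
  File "h.py", line 31, in segs
    q=z[m&g&(abs(y)<35)]; print(n,len(q),np.percentile(q,[50,80,90,97]).round(1))
                                         ~~~~~~~~~~~~~^^^^^^^^^^^^^^^^^
    return _quantile_unchecked(
        a, q, axis, out, overwrite_input, method, keepdims, weights)
    return _ureduce(a,
                    func=_quantile_ureduce_func,
    ...<5 lines>...
                    overwrite_input=overwrite_input,
                    method=method)
    r = func(a, **kwargs)
    result = _quantile(arr,
                       quantiles=q,
    ...<2 lines>...
                       out=out,
                       weights=wgt)
    slices_having_nans = np.isnan(arr[-1, ...])
                                  ~~~^^^^^^^^^
IndexError: index -1 is out of bounds for axis 0 with size 0
```

Emit:
{"api": "servo_tool", "payload": {
  "motion": [
    [[0, 0, -0.002, 0, 0, 0, 1], [0, 0, -0.004, 0, 0, 0, 1], [0, 0, -0.006, 0, 0, 0, 1], [0, 0, -0.008, 0, 0, 0, 1]]
  ]
}}

```text
clock: 10.6
eef_pos: [500.9, 122.6, 3.6]
eef_rot: [3.141, -0.0, 1.31]
wrist_force: [0.5, -0.9, 2.4]
finger_gap: 0.6
finger_force: 1.1
```

Emit:
{"api": "servo_tool", "payload": {
  "motion": [
    [[0, 0, -0.002, 0, 0, 0, 1], [0, 0, -0.004, 0, 0, 0, 1]]
  ]
}}

```text
clock: 10.8
eef_pos: [500.9, 122.6, 1.6]
eef_rot: [3.141, -0.0, 1.31]
wrist_force: [-1.1, -0.3, 5.9]
finger_gap: 0.4
finger_force: 2.7
```

Emit:
{"api": "servo_tool", "payload": {
  "motion": [
    [[0, 0, -0.001, 0, 0, 0, 1], [0, 0, -0.001, 0, 0, 0, 1]]
  ]
}}

```text
clock: 11.0
eef_pos: [500.9, 122.7, 1.5]
eef_rot: [3.141, -0.0, 1.31]
wrist_force: [-2.1, -1.4, 7.7]
finger_gap: 0.3
finger_force: 4.0
```

Emit:
{"api": "servo_tool", "payload": {
  "motion": [
    [[0, 0, -0.001, 0, 0, 0, 1], [0, 0, -0.001, 0, 0, 0, 1]]
  ]
}}

```text
clock: 11.2
eef_pos: [501.0, 122.7, 1.4]
eef_rot: [3.141, -0.0, 1.31]
wrist_force: [-4.3, -1.7, 13.6]
finger_gap: 0.2
finger_force: 6.7
```

Emit:
{"api": "servo_tool", "payload": {
  "motion": [
    [[0, 0, 0.01, 0, 0, 0, 1], [0, 0, 0.04, 0, 0, 0, 1], [-0.06, 0.017, 0.05, 0, 0, 0, 1], [-0.125, 0.034, 0.05, 0, 0, 0, 1], [-0.125, 0.034, 0.05, 0, 0, 0, 1], [-0.125, 0.034, 0.05, 0, 0, 0, 1]]
  ]
}}

```text
clock: 11.8
eef_pos: [438.3, 139.9, 25.8]
eef_rot: [3.141, -0.0, 1.311]
wrist_force: [0.2, -0.2, 0.6]
finger_gap: 0.3
finger_force: 0.0
```

```bash
python3 -c "
from h import *
s=manip.read_state(); print(s['eef_pos'],s['wrist_force'])
c=manip.camera('scene'); cv2.imwrite('pics/s4.png',cv2.resize(c['frame'][170:320,220:380,::-1],None,fx=4,fy=4,interpolation=cv2.INTER_CUBIC))
tip(); segs()"
```

```text
[438.29495134 139.8806479   25.83955515] [ 0.23324745 -0.17870912  0.62892783]
finger px rows 206 268 cols 305 322 z [ 65.3  72.1 111.  179.6] xy low [423.9 132.7] [450.7 151.6]
[438.9420345  139.60404613  25.6598827 ] [ 3.14121977e+00 -2.36970619e-04  1.31027282e+00] [-0.18551778 -0.204216   -0.01616791] 11.9
left 75 [38.9 40.1 40.6 41.3]
right 81 [38.3 40.  40.5 41.4]
front 147 [35.7 39.2 40.5 41.2]
```

View pics/s4.png

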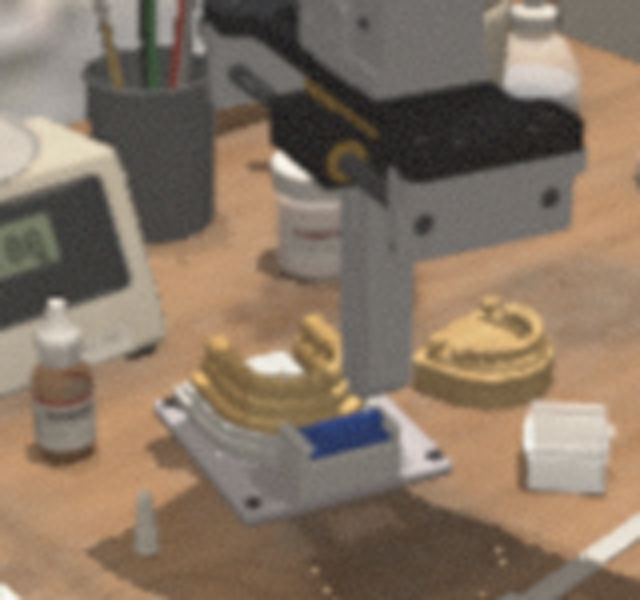

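All three segments read about 40.5 mm, so they are home. The fingers stand in front of the blue tab at about (345,430) in the crop.

Emit:
{"api": "servo_tool", "payload": {
  "motion": [
    [[0, 0, -0.016, 0, 0, 0, 1], [0, 0, -0.032, 0, 0, 0, 1], [0, 0, -0.046, 0, 0, 0, 1], [0, 0, -0.056, 0, 0, 0, 1], [0, 0, -0.06, 0, 0, 0, 1], [0, 0, -0.062, 0, 0, 0, 1], [0, 0, -0.062, 0, 0, 0, 1]]
  ]
}}

```text
clock: 12.65
eef_pos: [438.3, 139.7, -5.4]
eef_rot: [3.142, -0.0, 1.31]
wrist_force: [0.7, 0.6, 0.0]
finger_gap: 0.5
finger_force: 0.0
```

Emit:
{"api": "servo_tool", "payload": {
  "motion": [
    [[0.003, -0.001, 0, 0, 0, 0, 1], [0.006, -0.0016, 0, 0, 0, 0, 1], [0.009, -0.0024, 0, 0, 0, 0, 1], [0.012, -0.0032, 0, 0, 0, 0, 1], [0.015, -0.004, 0, 0, 0, 0, 1], [0.018, -0.0048, 0, 0, 0, 0, 1]]
  ]
}}

```text
clock: 13.25
eef_pos: [447.4, 137.2, -5.4]
eef_rot: [-3.142, 0.0, 1.31]
wrist_force: [-0.4, 0.9, 0.6]
finger_gap: 0.3
finger_force: 0.0
```

Emit:
{"api": "servo_tool", "payload": {
  "motion": [
    [[0.002, -0.0005, 0, 0, 0, 0, 1], [0.004, -0.001, 0, 0, 0, 0, 1], [0.006, -0.0016, 0, 0, 0, 0, 1], [0.008, -0.0021, 0, 0, 0, 0, 1]]
  ]
}}

```text
clock: 13.65
eef_pos: [451.3, 136.2, -5.4]
eef_rot: [-3.142, 0.0, 1.31]
wrist_force: [-0.3, 0.1, -0.1]
finger_gap: 0.6
finger_force: 0.0
```

Emit:
{"api": "servo_tool", "payload": {
  "motion": [
    [[0.002, -0.0005, 0, 0, 0, 0, 1], [0.004, -0.001, 0, 0, 0, 0, 1], [0.006, -0.0016, 0, 0, 0, 0, 1], [0.008, -0.0021, 0, 0, 0, 0, 1]]
  ]
}}

```text
clock: 14.05
eef_pos: [455.1, 135.2, -5.5]
eef_rot: [-3.141, 0.0, 1.31]
wrist_force: [-1.1, 1.1, 1.5]
finger_gap: 0.6
finger_force: 1.0
```

Emit:
{"api": "servo_tool", "payload": {
  "motion": [
    [[0.002, -0.0005, 0, 0, 0, 0, 1], [0.004, -0.001, 0, 0, 0, 0, 1], [0.006, -0.0016, 0, 0, 0, 0, 1]]
  ]
}}

```text
clock: 14.35
eef_pos: [458.3, 134.3, -5.5]
eef_rot: [-3.141, 0.0, 1.31]
wrist_force: [-1.4, 0.0, -0.2]
finger_gap: 0.3
finger_force: 0.9
```

Emit:
{"api": "servo_tool", "payload": {
  "motion": [
    [[0.002, -0.0005, 0, 0, 0, 0, 1], [0.004, -0.001, 0, 0, 0, 0, 1]]
  ]
}}

```text
clock: 14.55
eef_pos: [460.3, 133.8, -5.5]
eef_rot: [-3.141, 0.0, 1.31]
wrist_force: [-1.5, 0.9, 0.1]
finger_gap: 0.3
finger_force: 0.8
```

Emit:
{"api": "servo_tool", "payload": {
  "motion": [
    [[0.001, -0.0003, 0, 0, 0, 0, 1], [0.002, -0.0005, 0, 0, 0, 0, 1]]
  ]
}}

```text
clock: 14.75
eef_pos: [461.2, 133.6, -5.4]
eef_rot: [-3.142, 0.0, 1.31]
wrist_force: [-0.9, 0.3, 0.5]
finger_gap: 0.1
finger_force: 0.8
```

Emit:
{"api": "servo_tool", "payload": {
  "motion": [
    [[0.001, -0.0003, 0, 0, 0, 0, 1], [0.002, -0.0005, 0, 0, 0, 0, 1]]
  ]
}}

```text
clock: 14.95
eef_pos: [462.3, 133.3, -5.4]
eef_rot: [-3.142, 0.0, 1.31]
wrist_force: [-2.1, 0.9, 1.6]
finger_gap: 0.6
finger_force: 0.8
```

Emit:
{"api": "servo_tool", "payload": {
  "motion": [
    [[0.001, -0.0003, 0, 0, 0, 0, 1], [0.001, -0.0003, 0, 0, 0, 0, 1]]
  ]
}}

```text
clock: 15.15
eef_pos: [462.8, 133.2, -5.4]
eef_rot: [3.142, 0.0, 1.31]
wrist_force: [-1.1, -0.4, 0.0]
finger_gap: 0.1
finger_force: 0.6
```

Emit:
{"api": "servo_tool", "payload": {
  "motion": [
    [[0.001, -0.0003, 0, 0, 0, 0, 1], [0.002, -0.0005, 0, 0, 0, 0, 1]]
  ]
}}

```text
clock: 15.35
eef_pos: [463.7, 132.9, -5.4]
eef_rot: [-3.141, 0.0, 1.31]
wrist_force: [-3.4, 0.9, 0.8]
finger_gap: 0.5
finger_force: 1.7
```

Emit:
{"api": "servo_tool", "payload": {
  "motion": [
    [[0.001, -0.0003, 0, 0, 0, 0, 1], [0.001, -0.0003, 0, 0, 0, 0, 1]]
  ]
}}

```text
clock: 15.55
eef_pos: [463.7, 132.9, -5.6]
eef_rot: [-3.14, 0.0, 1.31]
wrist_force: [-5.7, 1.5, 1.3]
finger_gap: 0.3
finger_force: 2.8
```

Emit:
{"api": "servo_tool", "payload": {
  "motion": [
    [[0.001, -0.0003, 0, 0, 0, 0, 1], [0.001, -0.0003, 0, 0, 0, 0, 1]]
  ]
}}

```text
clock: 15.75
eef_pos: [463.8, 132.8, -5.6]
eef_rot: [-3.139, 0.0, 1.31]
wrist_force: [-8.5, 2.7, 3.7]
finger_gap: 0.4
finger_force: 4.4
```

Emit:
{"api": "servo_tool", "payload": {
  "motion": [
    [[-0.02, 0.005, 0, 0, 0, 0, 1], [-0.05, 0.013, 0, 0, 0, 0, 1], [-0.06, 0.016, 0.04, 0, 0, 0, 1], [-0.06, 0.016, 0.1, 0, 0, 0, 1], [-0.06, 0.016, 0.18, 0, 0, 0, 1], [-0.06, 0.016, 0.24, 0, 0, 0, 1], [-0.06, 0.016, 0.24, 0, 0, 0, 1], [-0.06, 0.016, 0.24, 0, 0, 0, 1]]
  ]
}}

```text
clock: 16.55
eef_pos: [434.8, 140.7, 114.7]
eef_rot: [3.14, -0.001, 1.31]
wrist_force: [-0.5, 0.3, 0.5]
finger_gap: 0.7
finger_force: 0.0
```

```bash
python3 -c "
from h import *
segs()
c=manip.camera('scene'); cv2.imwrite('pics/s5.png',cv2.resize(c['frame'][170:320,220:380,::-1],None,fx=4,fy=4,interpolation=cv2.INTER_CUBIC))
s=manip.read_state(); print(s['eef_pos'],s['wrist_force'],s['clock'])"
```

```text
left 77 [38.6 40.2 40.8 41.5]
right 76 [38.5 40.  40.7 41.3]
front 143 [35.5 39.3 40.2 41.2]
[434.14712666 140.52345596 113.52081347] [-0.00849484 -0.1246073  -0.52476471] 16.65
```

View pics/s5.png

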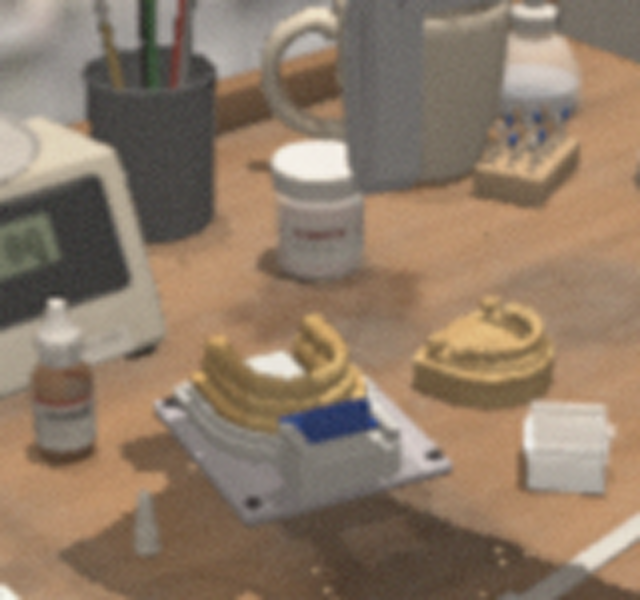

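The tab, now at about (330,422) in the crop, has moved up against the model. All the segments are seated, the bystanders haven't moved, and the fingers are well clear.

```bash
python3 -c "
from cell import manip
print(manip.sign_off())"
```

```text
the job is handed in; nothing more can be done
None
```

The job is handed in (no verdict came back): I pressed the left, right and front segments home in that order, then pushed the lock slide to its stop, with no force reading above about 15 N, and finished clear; the reported tool height was about 40 mm too low throughout, so I worked by camera and force instead.

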